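# Hang the round plaque on the display rail at the pointer

### The arm

A 7-joint arm with a two-finger parallel gripper is mounted at the origin on the work surface. World frame = base frame: x ahead of the robot, y to its left, z up, the work surface at z = 0. Lengths are in mm, angles in rad, forces in N, time in s.
With the tool pointing down it reaches from about 400 to 875 mm from the base axis. Payload 4.4 kg.
Tool frame: the origin (TCP) lies midway between the tips of the shut fingers; the grasp point (between the pads) lies 19 mm behind it (ctrl.pinch_z is the distance from the TCP to the grasp point, in mm); z points along the fingers, y is the line along which they close (so a half turn about z gives the same grasp; the last joint's range is limited). The gripper opens to 85 mm and grips with 20 to 120 N. Pads are 22 mm wide; open, the fingers measure 114 mm over their backs; the gripper's body (76 mm by 85 mm) begins 54 mm behind the grasp point. The pads swing forward as they close: fully open they stand 13 mm farther back than shut.
Start: joints at [1.043, 0.628, 0.038, 1.517, -0.027, 0.996, -0.02], TCP at [289.642, -581.915, 231.313] pointing down, gripper open.
Joint ranges: [-3.06, 3.06], [-0.37, 2.12], [-1.25, 1.32], [0.18, 2.47], [-1.1, 4.24], [0.23, 1.98], [-2.94, 2.94]. Speed limits (rad/s): [2.57, 2.57, 3.14, 3.14, 3.14, 3.14, 3.14].

### API

Orientations are given as [roll, pitch, yaw] about the fixed x, y, z axes, in that order (R = Rz(yaw) Ry(pitch) Rx(roll)).
In Python, from cell import read_state, cams, order, ctrl gives the robot as it stands.
- The arm moves only by the tool move_arm, never from a script. Its argument "targets" is text: rows parted by semicolons, each of 7 numbers parted by spaces: the gripper's target within -1 to 1 (fully open at 1, half-way at 0, shut at -1), then the shift along the tool's x, y, z in cm, then the turn, a rotation vector about the tool's x, y, z in degrees. A call has 1 to 5 rows; each row shifts and turns the commanded pose from where the row before left it, along the tool's axes as they then stand; what a row does not reach is not made up. A row lasts 1/12 s, in which the tool goes at most 41.7 mm and 7.16 degrees, less where a joint would pass 70% of its speed; a pose out of reach is approached as far as the arm can. A call with a gripper value outside its range is refused whole. The fingers move at their own pace and stop on an object; the grip force is fixed at half the most. Time passes only in rows, so rows that do not move let the fingers close. It gives the time, the measured TCP pose, the force, the opening and the grip force at its end, in the units of the state.
- read_state(): the state, without advancing time (a new reading comes with each control period).
- cams.get_image(name): name is "scene" or "top"; returns a dict with "color" (420x560x3 uint8, red, green, blue), "fovy" (degrees; the focal length in pixels is half the picture's height over the tangent of half this angle, whatever the lens; pixels are square), "cx", "cy" (the principal point, pixels), "k1" (the pictures are not rectified: a ray, as slopes to the right and down, at radius r is drawn at 1 + k1 r^2 times it, then the intrinsics apply), "rvec" (rotation vector, rad) and "tvec" (3), from world to camera coordinates, as OpenCV has them. Camera axes: x right, y down, z forward; pixel columns grow to the right and rows downward; lengths in mm; the calibration is good to about 2 mm. A picture is of the moment at which its call begins. There is no depth.
- order.finish_job(): hands the job in; it is judged then, once.
The state is a dict: "clock": time; "qpos": joint angles; "qd": joint speeds; "tau": joint torques, N m; "eef_pos": TCP position; "tool_rot": TCP orientation; "force": force on the tool from outside, world axes, zero at the start; "torque": the same for the moment, N m; "width": finger opening in mm; "gripper_force": force on a finger pad.
Only numpy, scipy, OpenCV 4.12 (cv2) and the standard library are available. Lean on these libraries where they do the work, as an engineer would, in place of code of your own. Each camera call takes 0.05 s, during which the arm holds its last target. There are 200 camera calls.

### The job

Take the round plaque off the drying stand, the rail farther from the robot, and hook it over the nearer display rail, on the bare stretch about 12 cm to the robot's right of the small dark pointer that stands under that rail. Then slide it along the rail to the left, without lifting it off again, until it hangs centred over the pointer, and let go. Leave the plaque that already hangs on the display rail where it is.

Things in the scene. Friction and masses are not known exactly. Their poses are not given: they have to be found in the camera images.
- round_plaque: Plywood disc, 90 mm, on a steel hook hung on the drying stand's bar (16 mm thick, axis 130 mm up). Origin: on that axis, mid-hook; x: painted side, away from robot; y: along bar; z up. Wooden grip block on top, 12 (x) x 36 (y) mm, 11 to 61 mm above origin. Hook: inverted U, 30 mm inside, self-centring; back leg ends 71, disc (x 18 to 23 mm) 91 mm below origin: lift 110 mm to clear. 120-195 g.
- display_rail: Fixed rail nearer the robot: round steel bar, 16 mm thick, along y, its axis 140 mm above the origin, which is at table height below the bar's middle. x points away from the robot, y to its left, z up. Square wooden posts, 22 mm, at y = -268 and +268 mm, 152 mm high, on a plank foot. The right (-y) part of the bar is bare.
- pointer: The mark: fixed dark wooden cone, 26 mm wide, 45 mm high, on the display rail's foot, 45 mm beyond the bar as the robot sees it. Origin: centre of its underside, 14 mm above the table; axes parallel to the rail's. It is -60 to +70 mm along the bar (y) from the bar's middle. The plaque's origin must end at the cone's y along the bar.
- hung_plaque: Oblong plaque, 76 mm wide (y), 96 mm high, hanging on the left part of the display rail, 185 to 200 mm from the bar's middle: leave it. All plaques have like hooks and grip blocks (top 61 mm above the bar's axis): do not strike the neighbours, 115 mm or more apart, in passing; off towards the robot is clear. Origin on the bar's axis, mid-hook; y along the bar, x to its painted side, z up.
There are look-alikes about, which are no part of the job. Leave any orange or pink look-alike of the round_plaque alone.

How it is judged:
By the outcome, as a careful person would: the job done as asked, in the order asked, and still so for the second after the job is handed in, with the robot touching nothing.
It also fails if it takes over 53 s, if anything falls off the work surface, if the arm or the gripper's body presses on something with over 40 N, if the wrist force passes 120 N, or if a joint passes its speed limit or range.

## Working session

There is one attempt and no reset: what is moved stays moved. The work goes in short steps, Python scripts to look and compute and a tool call to move; the robot and the scene stay as the last step left them, time stands still between calls to the robot, and variables do not carry over. Pictures are saved under pics/ and viewed, at most 10 in all, crops included, and the job is handed in when it is done.

Besides the shell and the picture viewer there is one more tool, called after "Request:" in YAML: its name, and indented under it one key for each argument. move_arm: Moves the arm, as the interface text tells. Its arguments: {"type":"object","properties":{"targets":{"type":"string"}},"required":["targets"]}

```bash
mkdir -p pics; cat > h.py <<'E'
import numpy as np, cv2
from cell import read_state, cams, order, ctrl
def K(d):
    f=210/np.tan(np.radians(d["fovy"])/2); return np.array([[f,0,d["cx"]],[0,f,d["cy"]],[0,0,1]]),np.array([d["k1"],0,0,0,0.])
def proj(d,P):
    k,D=K(d); return cv2.projectPoints(np.array(P,float).reshape(-1,3),np.array(d["rvec"],float),np.array(d["tvec"],float),k,D)[0].reshape(-1,2)
def ray(d,uv):
    k,D=K(d); n=cv2.undistortPoints(np.array(uv,float).reshape(-1,1,2),k,D).reshape(-1,2)
    R=cv2.Rodrigues(np.array(d["rvec"],float))[0]; c=-R.T@np.array(d["tvec"],float).ravel()
    return c,np.c_[n,np.ones(len(n))]@R
def onz(d,uv,z):
    c,v=ray(d,uv); return c+v*((z-c[2])/v[:,2])[:,None]
def tri(d1,a,d2,b):
    c1,v1=ray(d1,[a]);c2,v2=ray(d2,[b]);s=np.linalg.lstsq(np.c_[v1[0],-v2[0]],c2-c1,rcond=None)[0]
    p,q=c1+s[0]*v1[0],c2+s[1]*v2[0]; return (p+q)/2,np.linalg.norm(p-q)
E
python3 - <<'E'
from h import *
import pickle
for n in("scene","top"):
    d=cams.get_image(n); pickle.dump(d,open(n+".pkl","wb")); cv2.imwrite(f"pics/{n}0.png",cv2.resize(d["color"][:,:,::-1],(784,588)))
    R=cv2.Rodrigues(np.array(d["rvec"],float))[0];print(n,-R.T@np.array(d["tvec"]).ravel(),R[2])
s=read_state();print({k:np.round(v,3) for k,v in s.items()},ctrl.pinch_z)
E
```

```text
scene [ 813.96597896  294.06216271 1054.1088583 ] [-0.33098939 -0.36583035 -0.86983572]
top [ 332.33767421 -100.25766915 1102.88571584] [ 0.10508116  0.00321909 -0.99445844]
{'clock': np.float64(0.1), 'qpos': array([ 1.043,  0.629,  0.038,  1.518, -0.027,  0.996, -0.02 ]), 'qd': array([ 0.001, -0.   , -0.001, -0.003, -0.   ,  0.001,  0.001]), 'tau': array([ 3.0000e-03, -5.6453e+01,  1.2310e+00, -1.9398e+01,  1.1000e-02,
        6.0000e-03,  0.0000e+00]), 'eef_pos': array([ 289.401, -581.412,  230.49 ]), 'tool_rot': array([-3.14 ,  0.   ,  0.462]), 'force': array([-0.539, -0.34 , -0.07 ]), 'torque': array([ 0.021, -0.042,  0.05 ]), 'gripper_force': np.float64(0.0), 'width': np.float64(85.292)} 18.700000000000003
```

View pics/scene0.png

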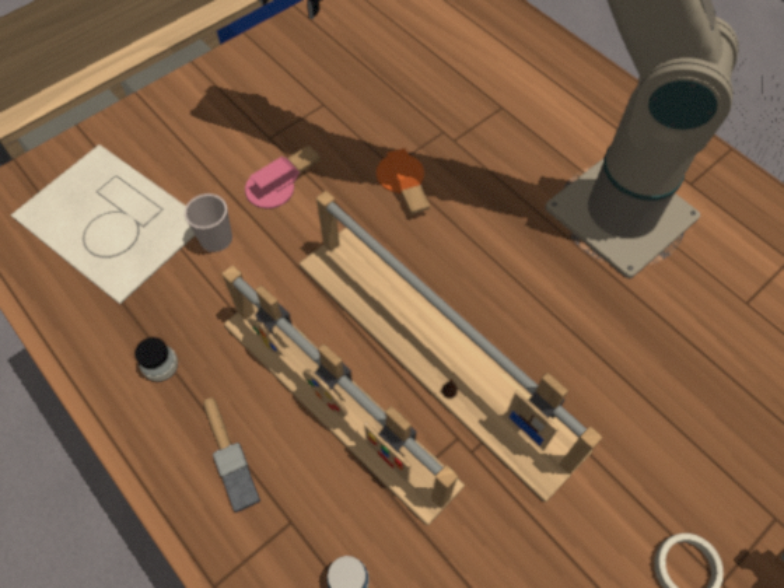

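View pics/top0.png

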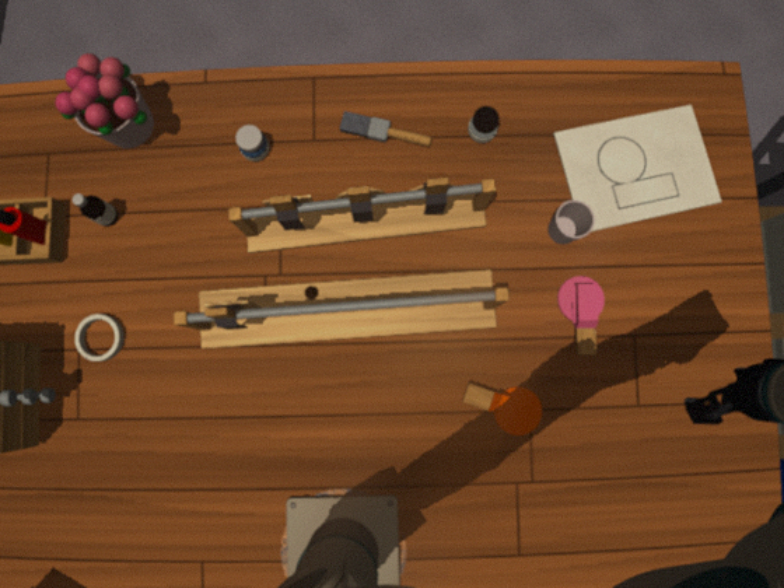

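The drying stand holds three candidates: scene pixels (265,325), (325,380) and (388,445) in the enlarged view. Only one should be a round disc, so I'll crop in to check.

```bash
python3 - <<'E'
from h import *
import pickle
d=pickle.load(open("scene.pkl","rb"));c=d["color"][185:375,155:335,::-1]
a=cv2.resize(c,None,fx=3.1,fy=3.1,interpolation=cv2.INTER_CUBIC)
d=pickle.load(open("top.pkl","rb"));b=cv2.resize(d["color"][115:255,120:370,::-1],(800,448),interpolation=cv2.INTER_CUBIC)
cv2.imwrite("pics/a.png",a);cv2.imwrite("pics/b.png",b)
E
```

```text
(no output)
```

View pics/a.png

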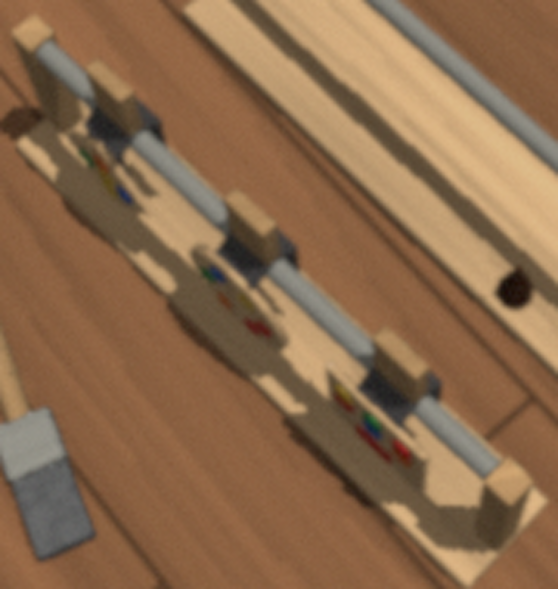

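View pics/b.png

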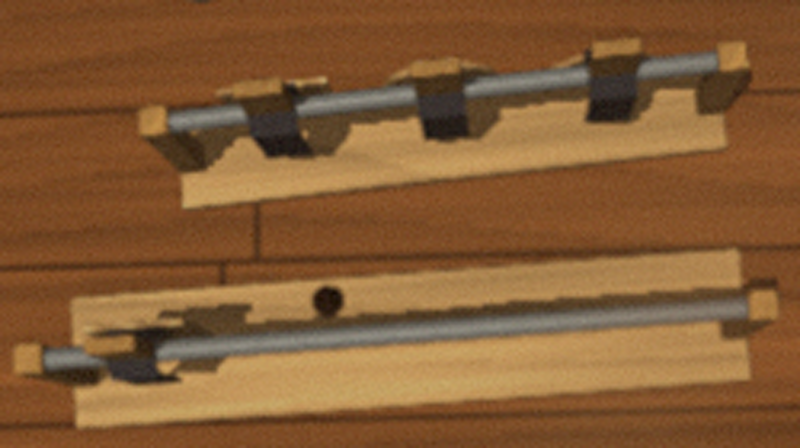

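```bash
python3 - <<'E'
from h import *
import pickle
S=pickle.load(open("scene.pkl","rb"));T=pickle.load(open("top.pkl","rb"))
tb=lambda x,y:np.array([x/3.2+120-.35,y/3.2+115-.35]); sa=lambda x,y:np.array([x/3.1+155-.35,y/3.1+185-.35])
P=onz(T,[tb(763,303),tb(28,358)],152);print("posts",P,np.linalg.norm(P[0]-P[1]))
m=P.mean(0);m[2]=140;u=(P[1]-P[0]);u/=np.linalg.norm(u);print("mid",m,"yaw",np.degrees(np.arctan2(-u[0],u[1])))
c=onz(T,[tb(328,300)],55)[0];print("cone top",c,"s",(c-m)@u)
# scene cone tip
c=onz(S,[sa(515,283)],55)[0];print("cone scene",c,"s",(c-m)@u)
Q=onz(T,[tb(153,121),tb(733,55)],142);print("stand",Q,np.linalg.norm(Q[0]-Q[1]));v=Q[0]-Q[1];v/=np.linalg.norm(v);print(np.degrees(np.arctan2(-v[0],v[1])))
ax=np.array([v[1],-v[0],0]);
B=onz(T,[tb(438,66),tb(617,46),tb(258,90)],191);print(B)
B2=onz(S,[sa(258,215),sa(117,84),sa(406,352)],191);print(B2)
np.set_printoptions(suppress=True)
im=S["color"][185:375,155:335,::-1];im=cv2.resize(im,None,fx=3.1,fy=3.1,interpolation=cv2.INTER_CUBIC)
it=cv2.resize(T["color"][115:255,120:370,::-1],(800,448),interpolation=cv2.INTER_CUBIC)
for b in (B[:2]+B2[:2])/2:
    o=b-[0,0,61];t=np.linspace(0,2*np.pi,60)
    C=o+ax*23+45*np.cos(t)[:,None]*v+(45*np.sin(t)[:,None]-46)*[0,0,1]
    H=np.array([o+ax*i*6+v*j*18+np.array([0,0,61]) for i,j in((1,1),(1,-1),(-1,-1),(-1,1))])
    for X,col in((C,(255,255,0)),(H,(0,255,0))):
        cv2.polylines(im,[np.int32((proj(S,X)+.35-[155,185])*3.1)],True,col,1)
        cv2.polylines(it,[np.int32((proj(T,X)+.35-[120,115])*3.2)],True,col,1)
H=np.array([m+u*s for s in(-268,268)]);cv2.polylines(it,[np.int32((proj(T,H)+.35-[120,115])*3.2)],True,(0,255,255),1)
cv2.imwrite("pics/c.png",np.hstack([cv2.resize(im,(440,464)),cv2.resize(it,(800,448))[:,200:560].copy() if 0 else cv2.copyMakeBorder(it[:,380:740],0,16,0,0,0)]))
E
```

```text
posts [[ 453.03027666 -284.78031518  152.        ]
 [ 427.04187454  248.76596896  152.        ]] 534.1788411719746
mid [440.0360756  -18.00717311 140.        ] yaw 2.788605001580132
cone top [476.83476327  42.01179566  55.        ] s 58.15759868498952
cone scene [492.02311001  54.69122319  55.        ] s 70.0830814863382
stand [[ 603.16094619  160.13366179  142.        ]
 [ 641.40278105 -273.63539904  142.        ]] 435.4515312484475
5.03826922025712
[[ 622.8158771   -55.85763001  191.        ]
 [ 634.07988359 -182.78551445  191.        ]
 [ 609.34059974   71.90021181  191.        ]]
[[ 622.75593109  -45.86336464  191.        ]
 [ 633.82970811 -174.1584603   191.        ]
 [ 612.09846445   76.96980717  191.        ]]
```

View pics/c.png

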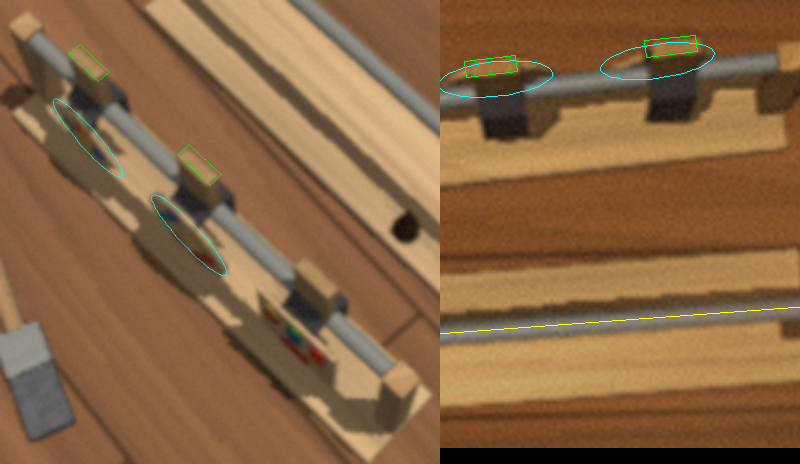

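The middle plaque, at (325,385) in the scene view and (438,66) in the top crop, has the round outline and matches the projected 90 mm disc. The left one is square-cornered. The right one's outline is narrower than the disc and its edges are straight. So the target is the middle one. Next I'll refine the bar lines and the cone from the image colours.

```bash
cat > ref.py <<'E'
from h import *
import pickle
from scipy.optimize import least_squares
S=pickle.load(open("scene.pkl","rb"));T=pickle.load(open("top.pkl","rb"))
def offs(d,p0,p1,n=25):
    hsv=cv2.cvtColor(d["color"],cv2.COLOR_RGB2HSV)[...,1].astype(float); out=[]
    for f in np.linspace(0,1,n):
        q=p0+(p1-p0)*f; a,b=proj(d,[q,q+(p1-p0)*.02]); t=(b-a)/np.linalg.norm(b-a); nn=np.array([-t[1],t[0]])
        r=np.arange(-9,9.1,.25); X=a+r[:,None]*nn
        v=cv2.remap(hsv.astype(np.float32),X[:,0].astype(np.float32),X[:,1].astype(np.float32),cv2.INTER_LINEAR).ravel()
        k=v<75
        if k.sum()>4: out.append((f,np.round(r[k].mean(),2),k.sum()/4))
    return out
m=np.array([440.,-18,140]);yw=np.radians(2.8);u=np.array([-np.sin(yw),np.cos(yw),0])
for d in(T,S): print("rail",offs(d,m-u*250,m+u*120,10), np.linalg.norm(proj(d,[m])-proj(d,[m+[10,0,0]])))
Q0,Q1=np.array([641.,-272,130]),np.array([603.,160,130])
for d in(T,S): print("stand",offs(d,Q0,Q1,12))
t=np.linspace(0,2*np.pi,40);obs=[]
for d in(T,S):
    p=proj(d,[[482,47,35]])[0];x,y=np.int32(p);w=d["color"][y-12:y+13,x-12:x+13].max(2)
    k=w<75; n,l,st,ce=cv2.connectedComponentsWithStats(k.astype(np.uint8)); i=1+np.argmin(np.linalg.norm(ce[1:]-12,axis=1)); print(st[1:],ce[1:]); obs.append(ce[i]+[x-12,y-12])
def hull(d,c):
    P=np.vstack([np.c_[c[0]+13*np.cos(t),c[1]+13*np.sin(t),0*t+14],[c[0],c[1],59]]);h=cv2.convexHull(proj(d,P).astype(np.float32));M=cv2.moments(h);return np.array([M["m10"],M["m01"]])/M["m00"],M["m00"]
for ds,o in(((T,),obs[:1]),((S,),obs[1:]),((T,S),obs)):
    r=least_squares(lambda c:np.concatenate([hull(d,c)[0]-b for d,b in zip(ds,o)]),[482,47]);print("cone",r.x,r.fun,(np.r_[r.x,140]-m)@u,[hull(d,r.x)[1] for d in ds])
E
python3 ref.py
```

```text
rail [(np.float64(0.0), np.float64(-0.5), np.float64(5.25)), (np.float64(0.1111111111111111), np.float64(-0.38), np.float64(5.0)), (np.float64(0.2222222222222222), np.float64(-0.25), np.float64(5.25)), (np.float64(0.3333333333333333), np.float64(-0.25), np.float64(5.75)), (np.float64(0.4444444444444444), np.float64(-0.12), np.float64(6.0)), (np.float64(0.5555555555555556), np.float64(0.0), np.float64(6.25)), (np.float64(0.6666666666666666), np.float64(0.0), np.float64(6.25)), (np.float64(0.7777777777777777), np.float64(0.0), np.float64(6.25)), (np.float64(0.8888888888888888), np.float64(0.0), np.float64(6.25)), (np.float64(1.0), np.float64(0.12), np.float64(6.0))] 4.263298282740842
rail [(np.float64(0.0), np.float64(0.62), np.float64(8.0)), (np.float64(0.1111111111111111), np.float64(0.25), np.float64(7.25)), (np.float64(0.2222222222222222), np.float64(0.38), np.float64(7.0)), (np.float64(0.3333333333333333), np.float64(0.38), np.float64(7.0)), (np.float64(0.4444444444444444), np.float64(0.5), np.float64(7.25)), (np.float64(0.5555555555555556), np.float64(0.5), np.float64(7.25)), (np
[... 1416 characters left out ...]
loat64(0.6363636363636364), np.float64(1.62), np.float64(8.5)), (np.float64(0.7272727272727273), np.float64(1.75), np.float64(8.25)), (np.float64(0.8181818181818182), np.float64(6.5), np.float64(5.25)), (np.float64(0.9090909090909092), np.float64(2.0), np.float64(8.25))]
[[ 9 10  9 10 63]] [[13.15873016 13.87301587]]
[[ 7 11 11 12 92]] [[11.89130435 16.77173913]]
cone [481.24240795  47.5425833 ] [0.01229803 0.00017714] 63.449652319656494 [74.70590163359884]
cone [482.70665556  47.8675173 ] [-0.39446035 -0.14233761] 63.70267023558518 [110.71333212638274]
cone [481.84442764  47.16629024] [ 0.1515511  -0.22935373 -0.32524821 -0.61626827] 63.04439998696146 [74.69488365051802, 110.64455745695159]
```

```bash
cat > plan.py <<'E'
import sys
from h import *
from scipy.spatial.transform import Rotation as R
# plan.py x y z yaw_deg step_mm grip
x,y,z,yaw,st,g=map(float,sys.argv[1:7]); s=read_state()
p=np.array(s["eef_pos"]);r=R.from_euler("xyz",s["tool_rot"]);G=R.from_euler("xyz",[np.pi,0,np.radians(yaw)])
w=(r.inv()*G).as_rotvec(degrees=True);d=np.array([x,y,z])-p
n=int(max(np.ceil(np.linalg.norm(d)/st),np.ceil(np.linalg.norm(w)/7),1));rows=[]
for i in range(n):
    rows.append(f"{g:g} "+" ".join(f"{v:.2f}" for v in r.inv().apply(d/n)/10)+" "+" ".join(f"{v:.1f}" for v in w/n)); r=r*R.from_rotvec(w/n,degrees=True)
print("t",s["clock"],"pos",p.round(1),"rpy",np.degrees(s["tool_rot"]).round(1),"F",np.round(s["force"],1),"w",round(float(s["width"]),1))
for i in range(0,n,5): print("; ".join(rows[i:i+5]))
E
python3 plan.py 560 -300 340 5 36 1
```

```text
t 0.1 pos [ 289.4 -581.4  230.5] rpy [-179.9    0.    26.5] F [-0.5 -0.3 -0.1] w 85.3
1 3.06 -1.10 -0.91 -0.0 0.0 1.8; 1 3.03 -1.19 -0.91 -0.0 0.0 1.8; 1 2.99 -1.28 -0.91 -0.0 0.0 1.8; 1 2.95 -1.38 -0.91 -0.0 0.0 1.8; 1 2.90 -1.47 -0.91 -0.0 0.0 1.8
1 2.86 -1.56 -0.91 -0.0 0.0 1.8; 1 2.81 -1.65 -0.91 -0.0 0.0 1.8; 1 2.75 -1.73 -0.91 -0.0 0.0 1.8; 1 2.70 -1.82 -0.91 -0.0 0.0 1.8; 1 2.64 -1.90 -0.91 -0.0 0.0 1.8
1 2.58 -1.98 -0.91 -0.0 0.0 1.8; 1 2.52 -2.06 -0.91 -0.0 0.0 1.8
```

Request:
move_arm:
  targets: "1 3.0 -1.1 -0.9 0 0 1.8; 1 3.0 -1.2 -0.9 0 0 1.8; 1 3.0 -1.3 -0.9 0 0 1.8; 1 2.9 -1.4 -0.9 0 0 1.8; 1 2.9 -1.5 -0.9 0 0 1.8"

```text
clock: 0.52
eef_pos: [401.5, -463.0, 276.3]
tool_rot: [-3.141, 0.0, 0.303]
force: [0.4, -1.0, 0.5]
width: 85.4
gripper_force: 0.0
```

Request:
move_arm:
  targets: "1 2.9 -1.6 -0.9 0 0 1.8; 1 2.8 -1.6 -0.9 0 0 1.8; 1 2.8 -1.7 -0.9 0 0 1.8; 1 2.7 -1.8 -0.9 0 0 1.8; 1 2.6 -1.9 -0.9 0 0 1.8"

```text
clock: 0.93
eef_pos: [515.2, -346.2, 321.4]
tool_rot: [-3.141, 0.001, 0.146]
force: [1.2, -0.1, -0.3]
width: 85.0
gripper_force: 0.0
```

Request:
move_arm:
  targets: "1 2.6 -2.0 -0.9 0 0 1.8; 1 2.5 -2.0 -0.9 0 0 1.8; 1 0 0 0 0 0 0"

```text
clock: 1.18
eef_pos: [566.2, -293.4, 340.3]
tool_rot: [-3.138, -0.006, 0.095]
force: [0.9, 1.1, 0.5]
width: 85.6
gripper_force: 0.0
```

```bash
python3 plan.py 622.5 -52 240 5 36 1
```

```text
t 1.1833 pos [ 566.2 -293.4  340.3] rpy [-179.8   -0.4    5.4] F [0.9 1.1 0.5] w 85.6
1 0.98 -2.93 1.27 -0.0 -0.0 0.1; 1 0.98 -2.93 1.27 -0.0 -0.0 0.1; 1 0.97 -2.94 1.27 -0.0 -0.0 0.1; 1 0.97 -2.94 1.26 -0.0 -0.0 0.1; 1 0.97 -2.94 1.26 -0.0 -0.0 0.1
1 0.97 -2.94 1.26 -0.0 -0.0 0.1; 1 0.97 -2.94 1.26 -0.0 -0.0 0.1; 1 0.97 -2.94 1.26 -0.0 -0.0 0.1
```

Request:
move_arm:
  targets: "1 1.0 -2.9 1.2 0 0 0.1; 1 1.0 -2.9 1.2 0 0 0.1; 1 1.0 -2.9 1.2 0 0 0.1; 1 1.0 -2.9 1.3 0 0 0; 1 1.0 -2.9 1.3 0 0 0"

```text
clock: 1.6
eef_pos: [597.5, -151.5, 276.4]
tool_rot: [-3.141, 0.001, 0.08]
force: [0.3, 0.1, -0.4]
width: 85.5
gripper_force: 0.0
```

Request:
move_arm:
  targets: "1 1.0 -2.9 1.3 0 0 0; 1 1.0 -2.9 1.3 0 0 0; 1 0.9 -2.9 1.3 0 0 0; 1 0 0 0 0 0 0; 1 0 0 0 0 0 0"

```text
clock: 2.02
eef_pos: [619.1, -60.7, 236.8]
tool_rot: [-3.14, 0.003, 0.085]
force: [0.1, -0.4, -0.4]
width: 85.8
gripper_force: 0.0
```

```bash
python3 plan.py 622.5 -52 148 5 20 1; python3 - <<'E'
from h import *
d=cams.get_image("top");e=cams.get_image("scene")
p=np.int32(proj(d,[[622,-52,190]])[0]);q=np.int32(proj(e,[[622,-52,190]])[0]);print(p,q)
f=lambda i,p:cv2.resize(i["color"][p[1]-50:p[1]+50,p[0]-50:p[0]+50,::-1],(400,400),interpolation=cv2.INTER_CUBIC)
cv2.imwrite("pics/e.png",np.hstack([f(d,p),f(e,q)]))
E
```

```text
t 2.0167 pos [619.1 -60.7 236.8] rpy [-179.9    0.2    4.8] F [ 0.1 -0.4 -0.4] w 85.8
1 0.09 -0.17 1.78 -0.0 0.0 -0.0; 1 0.09 -0.17 1.78 -0.0 0.0 -0.0; 1 0.09 -0.17 1.78 -0.0 0.0 -0.0; 1 0.08 -0.17 1.78 -0.0 0.0 -0.0; 1 0.08 -0.17 1.78 -0.0 0.0 -0.0
[254 135] [236 251]
```

View pics/e.png

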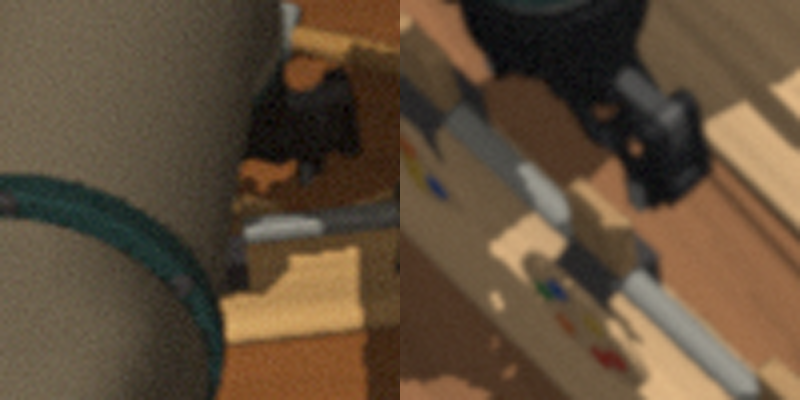

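The close scene view shows the disc with a round edge at (585,310) and its grip block at about (600,215), near the prediction. The block sits a few mm towards +y. I'll go down.

Request:
move_arm:
  targets: "1 0.2 -0.6 0.5 0 0 0; 1 0.2 -0.5 1.5 0 0 0; 1 0 0 2.0 0 0 0; 1 0 0 2.0 0 0 0; 1 0 0 1.5 0 0 0"

```text
clock: 2.53
eef_pos: [622.3, -53.4, 162.1]
tool_rot: [3.141, 0.001, 0.078]
force: [0.4, -0.3, 0.1]
width: 85.6
gripper_force: 0.0
```

Request:
move_arm:
  targets: "1 0 0 1.3 0 0 0; 1 0 0 0 0 0 0; 1 0 0 0 0 0 0"

```text
clock: 2.78
eef_pos: [622.4, -53.3, 150.0]
tool_rot: [3.141, 0.001, 0.078]
force: [0.1, 0.2, -0.1]
width: 85.2
gripper_force: 0.0
```

Request:
move_arm:
  targets: "-1 0 0 0 0 0 0; -1 0 0 0 0 0 0; -1 0 0 0 0 0 0; -1 0 0 0 0 0 0; -1 0 0 0 0 0 0"

```text
clock: 3.2
eef_pos: [623.3, -52.5, 151.3]
tool_rot: [3.141, -0.001, 0.079]
force: [-0.2, 0.6, 3.7]
width: 35.2
gripper_force: 59.4
```

Request:
move_arm:
  targets: "-1 0 0 0 0 0 0; -1 0 0 0 0 0 0; -1 0 0 0 0 0 0; -1 0 0 0 0 0 0; -1 0 0 0 0 0 0"

```text
clock: 3.62
eef_pos: [623.3, -52.5, 151.2]
tool_rot: [3.141, -0.001, 0.08]
force: [-1.4, -0.1, 5.9]
width: 34.8
gripper_force: 59.4
```

```bash
python3 plan.py 622.5 -52.4 300 5 36 -1
```

```text
t 3.6167 pos [623.3 -52.5 151.2] rpy [ 1.8e+02 -1.0e-01  4.6e+00] F [-1.4 -0.1  5.9] w 34.8
-1 -0.01 -0.00 -2.98 0.0 -0.0 -0.1; -1 -0.01 -0.00 -2.98 0.0 -0.0 -0.1; -1 -0.01 -0.00 -2.98 0.0 -0.0 -0.1; -1 -0.01 -0.00 -2.98 0.0 -0.0 -0.1; -1 -0.01 -0.00 -2.98 0.0 -0.0 -0.1
```

Gripped, with a width of 35 mm matching the 36 mm block. Next, lift.

Request:
move_arm:
  targets: "-1 0 0 -1.0 0 0 0; -1 0 0 -2.0 0 0 0; -1 0 0 -3.0 0 0 0; -1 0 0 -3.0 0 0 0; -1 0 0 -3.0 0 0 0"

```text
clock: 4.03
eef_pos: [622.2, -52.4, 271.6]
tool_rot: [-3.141, 0.001, 0.08]
force: [0.7, -0.3, -1.1]
width: 35.2
gripper_force: 59.9
```

Request:
move_arm:
  targets: "-1 0 0 -2.0 0 0 0; -1 0 0 -0.5 0 0 0; -1 0 0 0 0 0 0"

```text
clock: 4.28
eef_pos: [623.4, -52.5, 296.9]
tool_rot: [3.141, -0.003, 0.08]
force: [-0.3, -0.8, -1.5]
width: 35.2
gripper_force: 59.8
```

```bash
python3 plan.py 442.5 -75 297 2.3 30 -1
```

```text
t 4.2833 pos [623.4 -52.5 296.9] rpy [180.   -0.2   4.6] F [-0.3 -0.8 -1.5] w 35.2
-1 -2.60 0.12 -0.01 0.0 -0.0 0.3; -1 -2.60 0.13 -0.01 0.0 -0.0 0.3; -1 -2.60 0.14 -0.01 0.0 -0.0 0.3; -1 -2.60 0.16 -0.01 0.0 -0.0 0.3; -1 -2.60 0.17 -0.00 0.0 -0.0 0.3
-1 -2.60 0.19 -0.00 0.0 -0.0 0.3; -1 -2.60 0.20 -0.00 0.0 -0.0 0.3
```

Request:
move_arm:
  targets: "-1 -2.0 0.1 0 0 0 0.4; -1 -2.6 0.1 0 0 0 0.4; -1 -2.6 0.1 0 0 0 0.4; -1 -2.6 0.2 0 0 0 0.4; -1 -2.6 0.2 0 0 0 0.4"

```text
clock: 4.7
eef_pos: [496.7, -67.3, 293.1]
tool_rot: [-3.141, 0.004, 0.045]
force: [0.2, -0.0, -1.6]
width: 35.2
gripper_force: 59.8
```

Request:
move_arm:
  targets: "-1 -2.6 0.2 0 0 0 0.4; -1 -2.0 0.2 0 0 0 0; -1 -1.2 0.1 0 0 0 0; -1 0 0 0 0 0 0; -1 0 0 0 0 0 0"

```text
clock: 5.12
eef_pos: [441.0, -74.7, 294.3]
tool_rot: [-3.141, 0.002, 0.037]
force: [0.6, 0.2, -1.7]
width: 35.5
gripper_force: 59.8
```

```bash
python3 plan.py 442.5 -75 180 2.3 20 -1; python3 - <<'E'
from h import *
d=cams.get_image("top");e=cams.get_image("scene");s=read_state();t=s["eef_pos"]
o=np.array(t)-[0,0,21.2]; a=np.radians(2.6);X=np.array([np.cos(a),np.sin(a),0]);Y=np.array([-np.sin(a),np.cos(a),0]);Z=np.array([0,0,1.])
th=np.linspace(0,2*np.pi,50);C=o+X*23+45*np.cos(th)[:,None]*Y+(45*np.sin(th)[:,None]-46)*Z
B=np.array([[442.5+58*.047*0+(-75-y)*.047,y,140] for y in(-270,120)])
def f(i,w=65):
    im=cv2.resize(i["color"],None,fx=3,fy=3,interpolation=cv2.INTER_CUBIC)[:,:,::-1].copy()
    cv2.polylines(im,[np.int32(3*(proj(i,C)+.33))],True,(255,255,0),1);cv2.polylines(im,[np.int32(3*(proj(i,B)+.33))],False,(0,255,255),1)
    p=np.int32(3*proj(i,[o])[0]);return im[max(0,p[1]-200):p[1]+200,max(0,p[0]-200):p[0]+200]
A,Bm=f(d),f(e);print(A.shape,Bm.shape)
h=min(len(A),len(Bm));cv2.imwrite("pics/f.png",np.hstack([A[:h],Bm[:h]]))
E
```

```text
t 5.1167 pos [441.  -74.7 294.3] rpy [-1.8e+02  1.0e-01  2.1e+00] F [ 0.6  0.2 -1.7] w 35.5
-1 0.03 0.01 1.91 -0.0 0.0 -0.0; -1 0.03 0.01 1.91 -0.0 0.0 -0.0; -1 0.03 0.01 1.91 -0.0 0.0 -0.0; -1 0.03 0.01 1.91 -0.0 0.0 -0.0; -1 0.03 0.01 1.91 -0.0 0.0 -0.0
-1 0.03 0.01 1.91 -0.0 0.0 -0.0
(400, 400, 3) (400, 400, 3)
```

View pics/f.png

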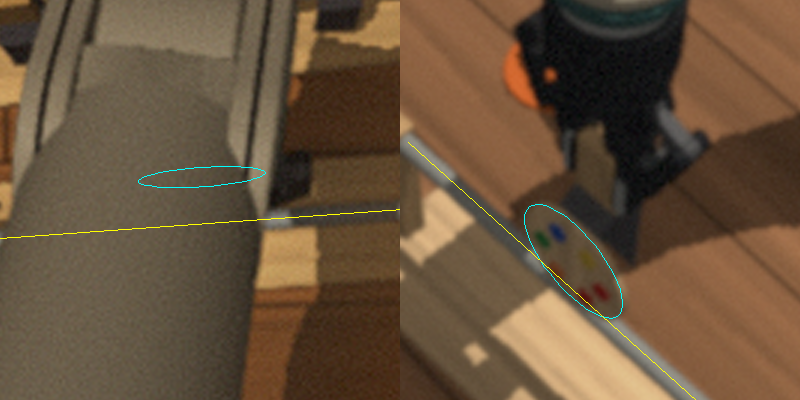

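The scene view shows the held disc matching its projected outline at (575,260), right above the bar. I'll go down in stages and watch the force.

Request:
move_arm:
  targets: "-1 0.15 0 1.0 0 0 -0.3; -1 0 0 1.5 0 0 0; -1 0 0 1.5 0 0 0; -1 0 0 1.5 0 0 0; -1 0 0 0.8 0 0 0"

```text
clock: 5.63
eef_pos: [443.3, -74.4, 230.4]
tool_rot: [-3.141, 0.002, 0.044]
force: [-0.4, 0.4, -1.3]
width: 35.5
gripper_force: 59.9
```

Request:
move_arm:
  targets: "-1 0 0 0.8 0 0 0; -1 0 0 0.8 0 0 0; -1 0 0 0.8 0 0 0; -1 0 0 0.8 0 0 0; -1 0 0 0.8 0 0 0"

```text
clock: 6.05
eef_pos: [443.6, -74.8, 191.8]
tool_rot: [3.142, -0.001, 0.043]
force: [-0.9, 1.0, -1.3]
width: 35.3
gripper_force: 59.9
```

Request:
move_arm:
  targets: "-1 0 0 0.8 0 0 0; -1 0 0 0.8 0 0 0; -1 0 0 0.3 0 0 0; -1 0 0 0 0 0 0"

```text
clock: 6.38
eef_pos: [442.7, -74.7, 172.5]
tool_rot: [-3.141, 0.002, 0.043]
force: [-0.4, -0.4, -1.6]
width: 35.1
gripper_force: 59.9
```

No contact so far, and about 11 mm to go.

Request:
move_arm:
  targets: "-1 0 0 0.5 0 0 0; -1 0 0 0.3 0 0 0; -1 0 0 0.2 0 0 0; -1 0 0 0 0 0 0"

```text
clock: 6.72
eef_pos: [443.1, -74.8, 163.0]
tool_rot: [-3.142, 0.0, 0.043]
force: [0.0, -0.3, -1.8]
width: 35.4
gripper_force: 59.9
```

Request:
move_arm:
  targets: "-1 0 0 0.15 0 0 0; -1 0 0 0 0 0 0"

```text
clock: 6.88
eef_pos: [443.2, -74.8, 161.8]
tool_rot: [-3.142, -0.0, 0.043]
force: [-0.9, -0.3, -1.4]
width: 35.4
gripper_force: 59.9
```

Request:
move_arm:
  targets: "-1 0 0 0.1 0 0 0; -1 0 0 0 0 0 0"

```text
clock: 7.05
eef_pos: [443.3, -74.8, 161.5]
tool_rot: [-3.142, -0.0, 0.043]
force: [-0.9, 0.3, 6.2]
width: 35.4
gripper_force: 60.9
```

Request:
move_arm:
  targets: "-1 0 0 0.1 0 0 0; -1 0 0 0 0 0 0"

```text
clock: 7.22
eef_pos: [443.4, -74.8, 161.4]
tool_rot: [-3.141, -0.001, 0.043]
force: [-3.2, 0.4, 17.2]
width: 35.0
gripper_force: 62.2
```

Seated on the bar. I'll ease off 1 mm and slide left.

Request:
move_arm:
  targets: "-1 0 0 -0.1 0 0 0; -1 0 -0.5 0 0 0 0; -1 0 -0.8 0 0 0 0; -1 0 -0.8 0 0 0 0; -1 0 -0.8 0 0 0 0"

```text
clock: 7.63
eef_pos: [441.6, -46.6, 161.2]
tool_rot: [3.14, 0.0, 0.042]
force: [-2.3, -6.1, 7.7]
width: 35.3
gripper_force: 60.7
```

Request:
move_arm:
  targets: "-1 0 -0.8 0 0 0 0; -1 0 -0.8 0 0 0 0; -1 0 -0.8 0 0 0 0; -1 0 -0.8 0 0 0 0; -1 0 0 0 0 0 0"

```text
clock: 8.05
eef_pos: [440.1, -12.8, 161.2]
tool_rot: [3.141, 0.001, 0.044]
force: [-3.3, -0.8, 9.5]
width: 35.5
gripper_force: 60.9
```

Request:
move_arm:
  targets: "-1 -0.1 -0.8 -0.03 0 0 0; -1 0 -0.8 0 0 0 0; -1 0 -0.8 0 0 0 0; -1 0 -0.8 0 0 0 0; -1 0 -0.8 0 0 0 0"

```text
clock: 8.47
eef_pos: [438.0, 26.9, 161.2]
tool_rot: [3.141, -0.0, 0.043]
force: [-0.7, -3.1, 3.2]
width: 35.7
gripper_force: 60.2
```

Request:
move_arm:
  targets: "-1 0 -0.8 0 0 0 0; -1 0 -0.8 0 0 0 0; -1 0 -0.2 0 0 0 0; -1 0 0 0 0 0 0"

```text
clock: 8.8
eef_pos: [437.2, 45.7, 161.2]
tool_rot: [-3.141, -0.0, 0.045]
force: [-0.1, 1.1, 4.5]
width: 35.6
gripper_force: 60.4
```

```bash
python3 - <<'E'
from h import *
e=cams.get_image("scene");s=read_state();t=s["eef_pos"];print(t,s["force"])
o=np.array(t)-[0,0,21.2]; a=np.radians(2.6);X=np.array([np.cos(a),np.sin(a),0]);Y=np.array([-np.sin(a),np.cos(a),0]);Z=np.array([0,0,1.])
th=np.linspace(0,2*np.pi,50);C=o+X*23+45*np.cos(th)[:,None]*Y+(45*np.sin(th)[:,None]-46)*Z
c=np.array([482,47.4,14]);N=c+13*np.cos(th)[:,None]*X+13*np.sin(th)[:,None]*Y
L=np.array([o+X*23-91*Z,o+X*45-81*Z])
im=cv2.resize(e["color"],None,fx=5,fy=5,interpolation=cv2.INTER_CUBIC)[:,:,::-1].copy()
for q in(C,N,[c,c+[0,0,45]]): cv2.polylines(im,[np.int32(5*(proj(e,q)+.4))],False,(255,255,0),1)
p=np.int32(5*proj(e,[c])[0]);cv2.imwrite("pics/g.png",im[p[1]-300:p[1]+300,p[0]-350:p[0]+350])
E
```

```text
[437.18016158  45.64589357 161.19152162] [-0.24584895  2.18424074  4.53318604]
```

View pics/g.png

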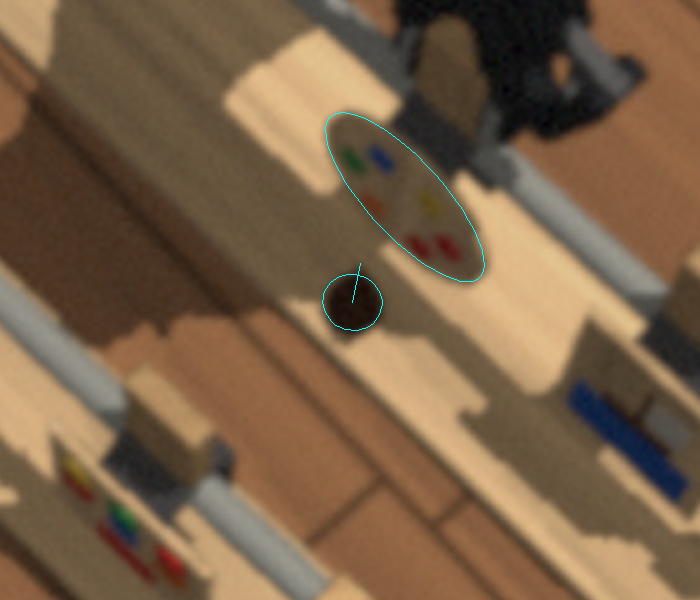

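The scene view shows the disc hanging on the bar at (405,195), matching its projection. The cone at (352,302) lines up with it, within about 1–2 mm. I'll release and back off upward.

Request:
move_arm:
  targets: "-1 0 0 -0.05 0 0 0; 1 0 0 0 0 0 0; 1 0 0 0 0 0 0; 1 0 0 0 0 0 0; 1 0 0 0 0 0 0"

```text
clock: 9.27
eef_pos: [437.0, 43.9, 161.5]
tool_rot: [3.142, 0.0, 0.042]
force: [0.6, -0.9, -0.2]
width: 81.4
gripper_force: 0.0
```

Request:
move_arm:
  targets: "1 0 0 0 0 0 0; 1 0 0 0 0 0 0; 1 0 0 0 0 0 0; 1 0 0 0 0 0 0; 1 0 0 -0.5 0 0 0"

```text
clock: 9.68
eef_pos: [436.6, 44.0, 166.2]
tool_rot: [3.141, 0.002, 0.043]
force: [-0.1, -0.1, -0.8]
width: 85.3
gripper_force: 0.0
```

Request:
move_arm:
  targets: "1 0 0 -1.5 0 0 0; 1 0 0 -2.5 0 0 0; 1 0 0 -3 0 0 0; 1 0 0 -3 0 0 0; 1 0 0 -2 0 0 0"

```text
clock: 10.1
eef_pos: [437.9, 44.0, 289.5]
tool_rot: [-3.141, -0.003, 0.043]
force: [0.1, 0.4, -0.8]
width: 85.6
gripper_force: 0.0
```

Request:
move_arm:
  targets: "1 0 2 -1 0 0 0; 1 0 3.5 0 0 0 0; 1 0 3.5 0 0 0 0; 1 0 3.5 0 0 0 0; 1 0 3.5 0 0 0 0"

```text
clock: 10.52
eef_pos: [443.7, -117.2, 297.3]
tool_rot: [3.142, -0.001, 0.044]
force: [0.5, 0.6, -0.2]
width: 85.4
gripper_force: 0.0
```

Request:
move_arm:
  targets: "1 0 3.5 0 0 0 0; 1 0 3.5 0 0 0 0; 1 0 3.5 0 0 0 0; 1 0 3.5 0 0 0 0; 1 0 3.5 0 0 0 0"

```text
clock: 10.93
eef_pos: [451.2, -292.2, 297.0]
tool_rot: [-3.142, -0.0, 0.043]
force: [0.6, 0.4, -0.4]
width: 85.5
gripper_force: 0.0
```

```bash
python3 - <<'E'
from h import *
e=cams.get_image("scene");T=cams.get_image("top")
o=np.array([437.2,45.7,140]); a=np.radians(2.6);X=np.array([np.cos(a),np.sin(a),0]);Y=np.array([-np.sin(a),np.cos(a),0]);Z=np.array([0,0,1.])
th=np.linspace(0,2*np.pi,50);C=o+X*23+45*np.cos(th)[:,None]*Y+(45*np.sin(th)[:,None]-46)*Z
H=np.array([o+X*i*6+Y*j*18+Z*61 for i,j in((1,1),(1,-1),(-1,-1),(-1,1),(1,1))])
c=np.array([482,47.4,14]);N=c+13*np.cos(th)[:,None]*X+13*np.sin(th)[:,None]*Y;out=[]
for d in(e,T):
    im=cv2.resize(d["color"],None,fx=5,fy=5,interpolation=cv2.INTER_CUBIC)[:,:,::-1].copy()
    for q in(C,N,H): cv2.polylines(im,[np.int32(5*(proj(d,q)+.4))],False,(255,255,0),1)
    p=np.int32(5*proj(d,[o])[0]);out.append(im[p[1]-250:p[1]+250,p[0]-200:p[0]+200])
cv2.imwrite("pics/z.png",np.hstack(out))
E
```

```text
(no output)
```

View pics/z.png

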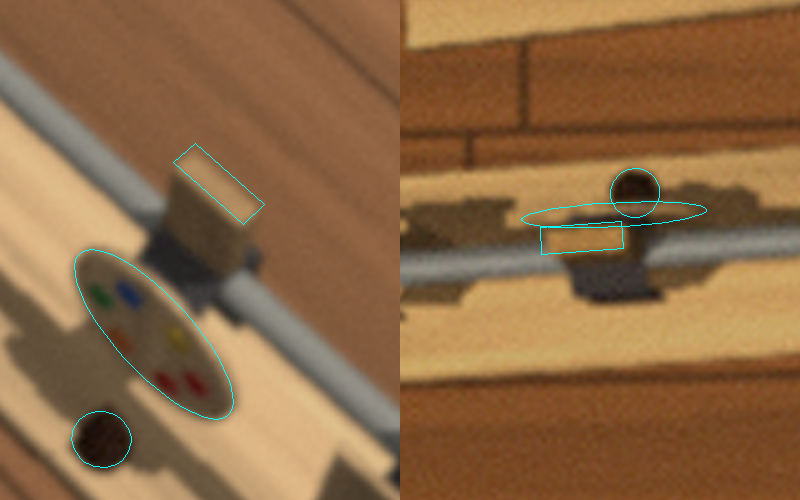

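The final view shows the plaque hanging free. The block and disc match the projections in both views, and the disc is centred over the cone to about 1 mm. Handing in.

```bash
python3 -c "
from cell import order
print(order.finish_job())"
```

```text
the job is handed in; nothing more can be done
None
```

The round plaque was hooked on the display rail about 12 cm right of the pointer, slid left along it and released, and it now hangs centred over the pointer to about 1–2 mm by the camera check; the hung plaque was not touched, and the job was handed in at about 11 s, with no verdict shown.

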